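# Unlock the cash box and hold the key turned

### The arm

A 6-joint arm with a two-finger parallel gripper is mounted at the origin on the work surface. World frame = base frame: x ahead of the robot, y to its left, z up, the work surface at z = 0. Lengths are in m, angles in rad, forces in N, time in s.
With the tool pointing down it reaches from about 0.35 to 0.85 m from the base axis. Payload 8.1 kg.
Tool frame: the origin (TCP) lies at the centre of the arm's flange, where the gripper is bolted on; the fingertips stand 186 mm ahead of it and the grasp point (between the pads) lies 167 mm ahead of it (robot.grasp_offset is the distance from the TCP to the grasp point, in m); z points along the fingers, y is the line along which they close (so a half turn about z gives the same grasp; the last joint's range is limited). The gripper opens to 93 mm and grips with 3 to 60 N. Pads are 15 mm wide; open, the fingers measure 128 mm over their backs; the gripper's body (75 mm by 188 mm) begins 65 mm behind the grasp point.
Start: joints at [-1.322, 0.13, 1.488, -0, 1.523, -0.085], TCP at [0.197, -0.567, 0.405] pointing down, gripper open.
Joint ranges: [-2.96, 2.96], [-0.89, 2.26], [0.02, 2.5], [-1.34, 4.48], [0, 2.73], [-2.66, 2.66]. Speed limits (rad/s): [2.39, 2.39, 2.79, 3.14, 3.14, 3.14].

### API

Orientations are given as a rotation vector (axis times angle).
In Python, from plant import robot gives the robot as it stands.
- The arm moves only by the tool drive_tool, never from a script. Its argument "moves" is one flat list of numbers, 7 for each row, row after row: the finger opening in mm, from 0 to 93, then the shift along the tool's x, y, z in mm, then the turn, a rotation vector about the tool's x, y, z in degrees. A call has 1 to 8 rows; each row shifts and turns the commanded pose from where the row before left it, along the tool's axes as they then stand; what a row does not reach is not made up. A row lasts 1/10 s, in which the tool goes at most 50 mm and 8.59 degrees, less where a joint would pass 70% of its speed; a pose out of reach is approached as far as the arm can. A call is refused whole if a number of a shift passes 50 or a number of a turn 8.59, either way. A call with a gripper value outside its range is refused whole. The fingers move at their own pace and stop on an object; "grip_force" is the grip in N (left out, the last holds). Time passes only in rows, so rows that do not move let the fingers close. It gives the time, the measured TCP pose, the force, the opening and the grip force at its end, in the units of the state.
- robot.read_state(): the state, without advancing time (a new reading comes with each control period).
- robot.read_camera(name): name is "scene" or "top" or "wrist"; returns a dict with "color" (420x560x3 uint8, red, green, blue), "depth" (420x560 float32, m along the optical axis (not along the pixel's ray), 0 where there is no reading), "mtx" (3x3 intrinsics, pixels), "R" (3x3) and "t" (3): a world point X has camera coordinates R X + t. Camera axes: x right, y down, z forward; pixel columns grow to the right and rows downward; lengths in m; the calibration is good to about 2 mm. A picture is of the moment at which its call begins.
- robot.close_job(): hands the job in; it is judged then, once.
The state is a dict: "t": time; "q": joint angles; "dq": joint speeds; "joint_torque": joint torques, N m; "tool_pos": TCP position; "orientation": TCP orientation; "force": force on the tool from outside, world axes, zero at the start; "wrist_torque": the same for the moment, N m; "opening": finger opening in m; "gripper_force": force on a finger pad.
Only numpy, scipy, OpenCV 4.12 (cv2) and the standard library are available. Lean on these libraries where they do the work, as an engineer would, in place of code of your own. Each camera call takes 0.05 s, during which the arm holds its last target. There are 200 camera calls.

### The job

Take the square-headed key out of the wooden key stand and work it fully home in the lock on the lid of the grey cash box, without forcing it: the wafers inside stick, so rock it some 35 degrees either way with a light push until it drops past them. Then turn it a quarter turn clockwise against the spring and finish while still gripping the key and holding it turned. Leave the other keys, the crockery, the tumbler and the jar where they are.

Things in the scene. Friction and masses are not known exactly. Their poses are not given: they have to be found in the camera images.
- key: The right key: steel, 40 to 65 g, square head. It stands blade down in one of the stand's three pockets (any of them). Origin: centre of the shoulder's underside (foot of the 26 x 9 mm neck, 8 mm high, under the head). z up out of the head, y along the head's and blade's width, x along their thickness.
- key_head (a point): Centre of the key's square head, 26 mm above the shoulder. The head is 32 mm wide (y), 9 mm thick (x), 36 mm tall. Grip it from above, fingers on its two broad faces (closing along the key's x).
- key_tip (a point): Tip of the key's flat blade, 34 mm below the shoulder. The blade is 14 mm wide (y), 5 mm thick (x), straight and square-ended. It is the same after a half turn about z.
- stand: Fixed wooden key stand, 70 x 160 (y) x 42 mm high. Pockets of 8 x 17 mm in its top at y = -50, 0, +50 mm hold one key each, shoulder on the top face, broad faces towards the stand's x; lift a key 40 mm to clear it. The other two have a round disc head and a T-shaped head. Origin: centre of the underside; z up.
- cashbox: Grey steel cash box bolted to the counter, 240 (x) x 180 (y) x 90 mm high. The round lock is in the lid, 40 mm from the centre towards -x; a wire carrying handle along y (top at 112 mm) is 70 mm from the centre towards +x. Origin: centre of the underside; z up.
- lock_face (a point): Centre of the keyway's mouth in the brass plug, 96 mm above the counter, flush with a steel collar 49 mm across. Axes as the cash box's. At rest the keyway is 15.6 mm long along y, 6.6 mm along x; its mouth is a funnel, 4 mm deep and 2.5 mm wider all round. The key goes straight down, either way round, until its shoulder rests on this face (34 mm deep).
- wafers (a point): Point on the lock's axis 12 mm below its face, on the upper of two hidden sticky wafers (slots 17.5 x 8.2 mm); the lower lies 11 mm deeper. Seen from above the upper is 0.5 to 0.62 rad clockwise of the keyway, the lower as much anticlockwise. The tip stops on each until the key is within about 0.2 rad of it; then a push of 4 to 10 N lets it drop and the wafer turns along. Over 50 N is forcing.
- plug (a joint): Turn of the brass plug, rad: 0 at rest, positive clockwise seen from above, from -0.75 to a stop at 1.57. A spring (0.05 N m per rad) pulls it back to 0; with friction the quarter turn takes up to 0.13 N m, and when let go it springs well back. It turns with the key, which has 0.12 rad of play in it, so turn the key that much farther.
- key_round: Bystander: steel key with a round disc head, 36 mm across, in the stand. Origin as for the right key.
- key_tee: Bystander: steel key with a T-shaped head, 36 mm wide at the top, in the stand. Origin as for the right key.
- mug_white: Bystander: white mug, 80 mm wide, 95 mm high; origin under its centre.
- mug_blue: Bystander: blue mug, 84 mm wide, 90 mm high; origin under its centre.
- tumbler: Bystander: steel tumbler bottle, 72 mm wide, 130 mm high; origin under its centre.
- bowl: Bystander: white bowl, 110 mm wide, 55 mm high; origin under its centre.
- jar: Bystander: glass jar, 70 mm wide, 100 mm high; origin under its centre.
Mind the look-alikes: they are no part of the job. What is shaped like the key but blue, orange or turquoise is not meant.

How it is judged:
On the way, in this order (a step that is already met when the one before it is completed fails the run):
1. the key is fully home in the lock, not yet turned (plug below 0.8 rad) (z of key in the frame of lock_face below 0.004 m and horizontal distance between key and lock_face below 0.004 m and angle between key's own z axis and vertical below 0.12 rad and value of joint plug below 0.8 rad), for 0.1 s.
2. the key, still home, has turned the plug a quarter turn (over 1.35 rad) (z of key in the frame of lock_face below 0.004 m and horizontal distance between key and lock_face below 0.004 m and angle between key's own z axis and vertical below 0.12 rad and value of joint plug above 1.35 rad), for 0.2 s.
At the end, for the whole second after the job is handed in: The square-headed key is fully home in the lock (shoulder within 4 mm of the lock face and of its axis, upright within 0.12 rad), the plug is turned clockwise by more than 1.35 rad, and the fingers still grip the key (over 2 N), holding it turned (all of step 2 and contact force between the fingers and key above 2 N); the arm keeps its last pose, push and grip.
It fails at once if the key is forced: over 50 N between key and lock before the turn (plug below 0.8 rad) (contact force between key and cashbox above 50 N and value of joint plug below 0.8 rad).
It fails at once if another key, a mug, the tumbler, the bowl or the jar is moved by more than 30 mm (distance of any of key_round, key_tee, mug_white, mug_blue, tumbler, bowl, jar from where it was at the start of the episode above 0.03 m).
It also fails if it takes over 54 s, if anything falls off the work surface, if the arm or the gripper's body presses on something with over 40 N, if the wrist force passes 120 N, or if a joint passes its speed limit or range.

## Working session

There is one attempt and no reset: what is moved stays moved. The work goes in short steps, Python scripts to look and compute and a tool call to move; the robot and the scene stay as the last step left them, time stands still between calls to the robot, and variables do not carry over. Pictures are saved under pics/ and viewed, at most 10 in all, crops included, and the job is handed in when it is done.

Besides the shell and the picture viewer there is one more tool, called after "Call:" in YAML: its name, and indented under it one key for each argument. drive_tool: Moves the arm, as the interface text tells. Its arguments: {"type":"object","properties":{"moves":{"type":"array","items":{"type":"number"}},"grip_force":{"type":"number"}},"required":["moves"]}

```bash
ls; mkdir -p pics
python3 - <<'E'
from plant import robot
import cv2,numpy as np
s=robot.read_state();print(s)
for n in("scene","top"):
    c=robot.read_camera(n);np.savez(f"{n}0.npz",**c);cv2.imwrite(f"pics/{n}0.png",c["color"][:,:,::-1]);print(n,c["mtx"],c["R"],c["t"])
E
```

```text
pics
{'t': 0.0, 'q': array([-1.32242664e+00,  1.31108265e-01,  1.48923578e+00, -1.94359671e-07,
        1.52296224e+00, -8.54037841e-02]), 'dq': array([ 9.11543657e-04, -5.59837148e-05, -1.21592590e-03, -2.91420507e-04,
       -7.00225986e-04, -9.26467548e-04]), 'joint_torque': array([ 2.56606509e-04, -5.59838033e+01, -4.91753769e+01,  7.69857410e-02,
        3.55616072e-02, -1.46170992e-04]), 'tool_pos': array([ 0.1965322 , -0.56667187,  0.40374263]), 'orientation': array([-3.09626135e+00, -5.21576151e-01,  2.19275468e-04]), 'force': array([0.0662738 , 0.20474903, 0.74813753]), 'wrist_torque': array([ 0.00600144, -0.03238303, -0.01165436]), 'gripper_force': 0.0, 'opening': 0.09294348886357419}
scene [[510.81546128   0.         278.24361091]
 [  0.         510.81546128 208.2893094 ]
 [  0.           0.           1.        ]] [[ 0.75210302  0.65875451  0.0195844 ]
 [ 0.3669546  -0.39389996 -0.84272602]
 [-0.54743527  0.64100337 -0.53798634]] [-0.42131643 -0.12691863  1.61119551]
top [[457.22553175   0.         275.63598583]
 [  0.         457.22553175 212.45199519]
 [  0.           0.           1.        ]] [[-0.01265865 -0.99991213 -0.00393565]
 [-0.98867764  0.01310479 -0.14948176]
 [ 0.1495202   0.00199885 -0.98875665]] [0.03865924 0.53048647 1.26201092]
```

View pics/scene0.png

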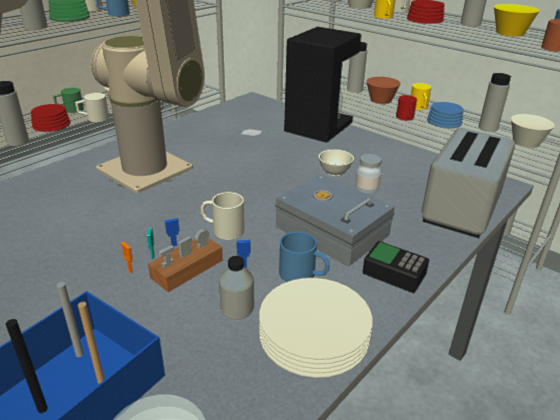

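View pics/top0.png

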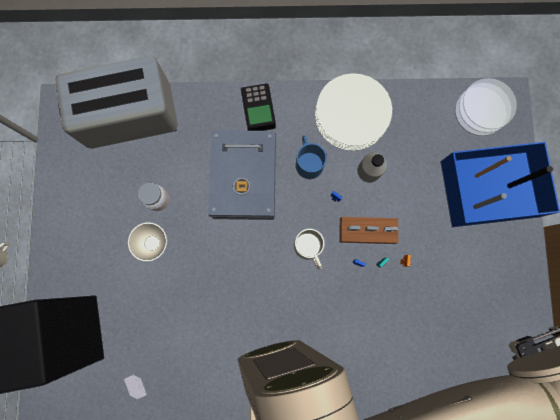

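The scene view shows the three grey keys in the stand at about (167,257), (186,246) and (203,237). In the top view they are at (355,228), (372,229) and (391,229). The brass lock is at (323,196) in scene and (242,186) in top. The blue keys (172,228) and (243,248), the turquoise (151,240) and the orange (127,255) are decoys. I'll take one close crop and measure.

```bash
cat > h.py <<'E'
import numpy as np,cv2
def load(n): return dict(np.load(n))
def ray(c,uv):
    d=c["R"].T@np.linalg.solve(c["mtx"],[uv[0],uv[1],1.]); return -c["R"].T@c["t"],d
def plane(c,uv,z):
    o,d=ray(c,uv); return o+d*(z-o[2])/d[2]
def tri(c1,u1,c2,u2):
    o1,d1=ray(c1,u1);o2,d2=ray(c2,u2)
    s=np.linalg.lstsq(np.c_[d1,-d2],o2-o1,rcond=None)[0]
    a,b=o1+d1*s[0],o2+d2*s[1]; return (a+b)/2,np.linalg.norm(a-b)
def blobs(c,lo,hi,mn=15,roi=None):
    h=cv2.cvtColor(c["color"],cv2.COLOR_RGB2HSV);m=cv2.inRange(h,lo,hi)
    if roi:
        k=np.zeros_like(m);x0,y0,x1,y1=roi;k[y0:y1,x0:x1]=255;m&=k
    return m,[x for x in cv2.findContours(m,cv2.RETR_EXTERNAL,cv2.CHAIN_APPROX_NONE)[0] if cv2.contourArea(x)>=mn]
E
python3 - <<'E'
from h import *
s,t=load("scene0.npz"),load("top0.npz")
for c,n,roi in((t,"top",(200,140,420,255)),(s,"scene",(140,180,345,300))):
    for nm,lo,hi in(("wood",(3,100,50),(14,255,255)),("brass",(14,80,80),(28,255,255))):
        for k in blobs(c,lo,hi,20,roi)[1]:
            print(n,nm,cv2.minAreaRect(k),cv2.contourArea(k))
a=s["color"][215:295,135:255,::-1];b=t["color"][205:255,330:410,::-1]
a=cv2.resize(a,(780,520),interpolation=cv2.INTER_CUBIC)
cv2.imwrite("pics/crop0.png",a)
# top rects -> world
m,k=blobs(t,(3,100,50),(14,255,255),200,(330,205,410,255))
bx=cv2.boxPoints(cv2.minAreaRect(k[0]))
print([plane(t,p,.042).round(4) for p in bx])
E
```

```text
top wood ((368.5, 229.5), (25.0, 57.0), 90.0) 1269.5
top brass ((241.0, 186.0), (10.0, 10.0), 90.0) 97.5
scene wood ((185.34617614746094, 261.73077392578125), (33.861480712890625, 76.5294189453125), 60.2551155090332) 1780.5
scene brass ((185.35311889648438, 261.2388610839844), (31.70355987548828, 74.35628509521484), 60.64224624633789) 731.5
scene brass ((322.0, 194.5), (7.0, 14.0), 90.0) 68.5
[array([ 0.5152, -0.1506,  0.042 ]), array([ 0.513 , -0.3122,  0.042 ]), array([ 0.4421, -0.3085,  0.042 ]), array([ 0.4441, -0.1483,  0.042 ])]
```

View pics/crop0.png

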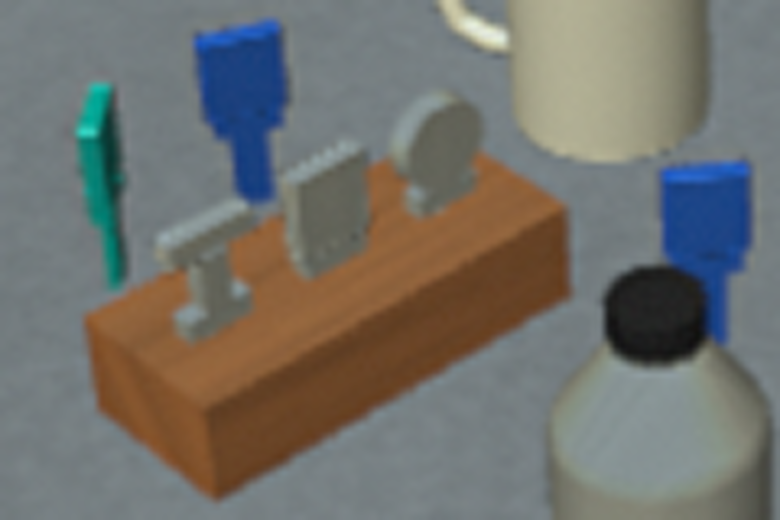

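The crop shows the square head in the middle pocket, at crop (325,210), which is scene (185,247). The T head is front-left and the round head back-right; the blue and turquoise keys stand on the counter. So the middle key is the right one. Next I'll triangulate and plan.

```bash
cat >> h.py <<'E'
from scipy.spatial.transform import Rotation as Ro
def toolR(s): return Ro.from_rotvec(s["orientation"]).as_matrix()
def yaw(s):  # world angle of tool y axis, deg
    R=toolR(s);return np.degrees(np.arctan2(R[1,1],R[0,1]))
def rel(s,p): # shift in tool axes mm to put the TCP at p
    return (toolR(s).T@(np.array(p)-s["tool_pos"])*1000).round(1)
E
python3 - <<'E'
from h import *
from plant import robot
s,t=load("scene0.npz"),load("top0.npz")
print("keytop",tri(s,(185,238.5),t,(371.5,227.5)))
print("lock",tri(s,(322,194.5),t,(241,186)), plane(t,(241,186),.096),plane(s,(322,194.5),.096))
print("tumb",plane(t,(376,160),.13),"mug",plane(t,(309,244),.095),plane(t,(311,158),.09))
# cashbox yaw: lid edges from depth
st=robot.read_state();print(toolR(st).round(3),yaw(st))
o,d=-t["R"].T@t["t"],0
D=t["depth"];v,u=np.mgrid[0:420,0:560]
P=np.stack([(u-t["mtx"][0,2])/t["mtx"][0,0]*D,(v-t["mtx"][1,2])/t["mtx"][1,1]*D,D],-1)-t["t"]
P=P@t["R"]
m=((P[...,2]>.08)&(P[...,2]<.1)&(u>200)&(u<282)&(v>120)&(v<225)).astype(np.uint8)
k=max(cv2.findContours(m,0,1)[0],key=cv2.contourArea)
b=cv2.boxPoints(cv2.minAreaRect(k));print([plane(t,p,.09)[:2].round(4) for p in b])
E
```

```text
keytop (array([ 0.47904087, -0.229948  ,  0.08432781]), np.float64(0.00037933621071110755))
lock (array([0.59763867, 0.12594076, 0.09294472]), np.float64(0.0006711167473748892)) [0.59724964 0.12592597 0.096     ] [0.6003934  0.12141336 0.096     ]
tumb [ 0.65657353 -0.24043324  0.13      ] mug [ 0.43538571 -0.05720845  0.095     ] [ 0.67548964 -0.06878015  0.09      ]
[[ 0.945  0.328 -0.   ]
 [ 0.328 -0.945  0.002]
 [ 0.    -0.002 -1.   ]] -70.8768877192122
[array([0.7577, 0.2191]), array([0.7551, 0.0334]), array([0.5164, 0.0362]), array([0.5188, 0.2168])]
```

Call:
drive_tool:
  moves: [93, 0, 0, 0, 0, 0, -8.5, 93, 0, 0, 0, 0, 0, -8.5, 93, 0, 0, 0, 0, 0, -8.5, 93, 0, 0, 0, 0, 0, -8.5, 93, 0, 0, 0, 0, 0, -8.5, 93, 0, 0, 0, 0, 0, -8.5, 93, 0, 0, 0, 0, 0, -8.5, 93, 0, 0, 0, 0, 0, -8.5]
  grip_force: 30

```text
t: 0.9
tool_pos: [0.1966, -0.5667, 0.4041]
orientation: [-2.269, -2.171, -0.001]
force: [-0.1, 0.2, 0.3]
opening: 0.0931
gripper_force: 0.0
```

Call:
drive_tool:
  moves: [93, 0, 0, 0, 0, 0, -2.9, 93, 37, 31, 0, 0, 0, 0, 93, 37, 31, 0, 0, 0, 0, 93, 37, 31, 0, 0, 0, 0, 93, 37, 31, 0, 0, 0, 0, 93, 37, 31, 0, 0, 0, 0, 93, 37, 31, 0, 0, 0, 0, 93, 37, 31, 0, 0, 0, 0]

```text
t: 1.7
tool_pos: [0.4143, -0.306, 0.4045]
orientation: [-2.221, -2.221, 0.0]
force: [1.3, -0.7, 0.0]
opening: 0.0929
gripper_force: 0.0
```

Call:
drive_tool:
  moves: [93, 39, 32, 0, 0, 0, 0, 93, 38, 33, 0, 0, 0, 0, 93, 0, 0, 0, 0, 0, 0, 93, 0, 0, 0, 0, 0, 0]

```text
t: 2.1
tool_pos: [0.4784, -0.2303, 0.4042]
orientation: [-2.217, -2.225, 0.001]
force: [-0.2, -0.4, 0.1]
opening: 0.093
gripper_force: 0.0
```

Run:
```python
from h import *
from plant import robot
s=robot.read_state();c=robot.read_camera("wrist");np.savez("w1.npz",**c);cv2.imwrite("pics/w1.png",c["color"][:,:,::-1])
print(s["tool_pos"],yaw(s),s["q"],c["mtx"],-c["R"].T@c["t"])
for p in((.479,-.23,.086),(.479,-.23,.068)):
    q=c["R"]@np.array(p)+c["t"];print(c["mtx"]@q/q[2])
```

```text
[ 0.47843588 -0.23025095  0.40424136] 0.20451251836394196 [-5.45003302e-01 -5.59763561e-02  1.68012520e+00 -3.26085041e-04
  1.51842548e+00 -5.48555371e-01] [[368.40930454   0.         284.47416711]
 [  0.         368.40930454 208.54712382]
 [  0.           0.           1.        ]] [ 0.47604269 -0.1534254   0.38393557]
[288.10618633 197.76325844   1.        ]
[287.93165477 192.67798994   1.        ]
```

View pics/w1.png

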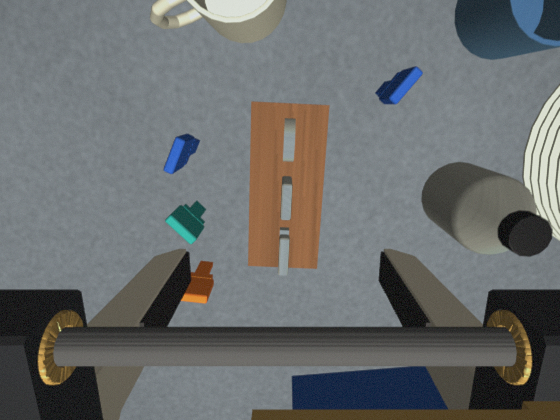

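The wrist view shows the middle key's top at about (287,198), right where predicted (288,198). The T is below at (284,252) and the round one above at (289,139). I'll measure the stand's yaw and height from these.

Run:
```python
from h import *
c=load("w1.npz");t=load("top0.npz")
m,k=blobs(c,(0,0,110),(180,60,255),30,(262,110,310,268))
P=[]
for x in sorted(k,key=lambda x:x[0,0,1]):
    r=cv2.minAreaRect(x);print(r,plane(c,r[0],.084).round(4));
m,k=blobs(c,(3,100,50),(14,255,255),500,(230,80,350,290))
r=cv2.boxPoints(cv2.minAreaRect(k[0]));print(r,[plane(c,p,.042)[:2].round(4) for p in r])
a=cv2.approxPolyDP(k[0],6,True)[:,0];print([(p,plane(c,p.astype(float),.042)[:2].round(4)) for p in a])
g=cv2.cvtColor(c["color"],cv2.COLOR_RGB2GRAY);print(g[198,275:300],g[160:240:4,287])
```

```text
((288.5, 141.0), (40.0, 11.0), 90.0) [ 0.4791 -0.1834  0.084 ]
((286.0, 201.5), (35.0, 10.0), 90.0) [ 0.4773 -0.2338  0.084 ]
((284.0, 232.0), (4.0, 8.0), 90.0) [ 0.4756 -0.261   0.084 ]
((275.57598876953125, 252.556640625), (25.59615135192871, 30.273887634277344), 3.012787342071533) [ 0.4683 -0.2802  0.084 ]
[[243.77733 264.899  ]
 [251.20824 101.41857]
 [328.41235 104.92786]
 [320.98145 268.40826]] [array([ 0.435 , -0.3115]), array([ 0.4461, -0.1528]), array([ 0.515 , -0.1556]), array([ 0.5131, -0.3151])]
[(array([252, 102], dtype=int32), array([ 0.4468, -0.1533])), (array([248, 264], dtype=int32), array([ 0.4393, -0.3105])), (array([277, 266], dtype=int32), array([ 0.4686, -0.3126])), (array([278, 230], dtype=int32), array([ 0.4697, -0.274 ])), (array([287, 226], dtype=int32), array([ 0.4785, -0.2699])), (array([289, 266], dtype=int32), array([ 0.4807, -0.3125])), (array([316, 267], dtype=int32), array([ 0.5081, -0.3136])), (array([328, 106], dtype=int32), array([ 0.5147, -0.1565]))]
[107 107 109 108 112 114 109 141 154 158 157 155 155 152 152 148 129 112
 111 114 115 113 114 115 109] [144 110 110 107  82  78 127 150 151 148 155 150 154 154 152 120 112  73
 152  75]
```

Call:
drive_tool:
  moves: [93, -1, 0, 42, 0, 0, 2.2, 70, 0, 0, 42, 0, 0, 0, 60, 0, 0, 42, 0, 0, 0, 50, 0, 0, 30, 0, 0, 0, 40, 0, 0, 12, 0, 0, 0, 40, 0, 0, 0, 0, 0, 0]

```text
t: 2.75
tool_pos: [0.4765, -0.233, 0.235]
orientation: [-2.263, -2.174, 0.002]
force: [-0.4, -0.3, 0.4]
opening: 0.0575
gripper_force: 0.0
```

Run:
```python
from h import *
from plant import robot
s=robot.read_state();c=robot.read_camera("wrist");np.savez("w2.npz",**c)
print(s["tool_pos"],yaw(s),s["opening"],s["force"])
a=c["color"][100:420,100:460,::-1];cv2.imwrite("pics/w2.png",cv2.resize(a,(675,600)))
```

```text
[ 0.47651143 -0.23303678  0.23498757] -2.2876518716428493 0.0574709384193928 [-0.42401963 -0.26470113  0.3682693 ]
```

View pics/w2.png

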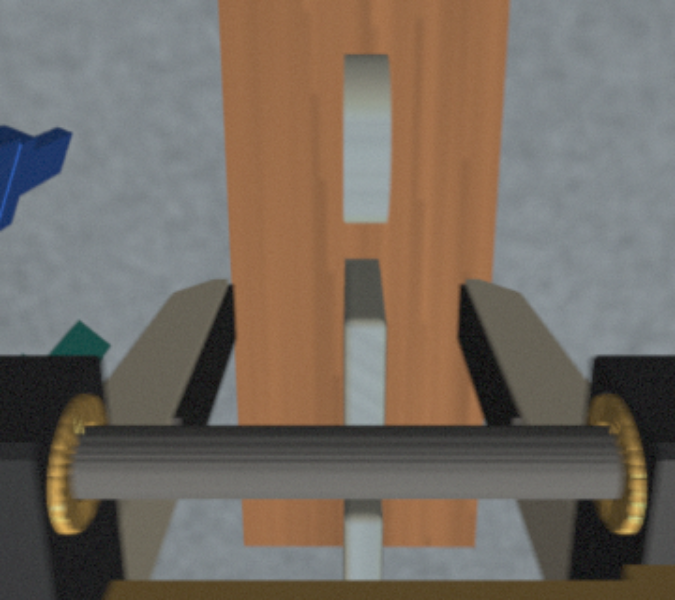

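The close wrist view shows the square key centred between the fingers. Its top far edge is at crop (365,320), so full (294.5,270.7). I'll find the key's y from that edge, then close.

Run:
```python
from h import *
c=load("w2.npz")
for uv in((294.7,270.7),(284.5,270.7),(305,270.7)): print(plane(c,uv,.086),plane(c,uv,.0845))
print(c["color"][255:285,294].mean(1).round())
```

```text
[ 0.47839392 -0.21798704  0.086     ] [ 0.47840495 -0.21870616  0.0845    ]
[ 0.47449839 -0.21783411  0.086     ] [ 0.47446407 -0.21855144  0.0845    ]
[ 0.48232682 -0.21814144  0.086     ] [ 0.48238365 -0.21886235  0.0845    ]
[ 77.  80.  79.  79.  80.  77.  81.  79.  78.  77.  79.  80.  79.  85.
  89. 109. 124. 138. 149. 150. 162. 163. 159. 157. 159. 155. 157. 157.
 160. 160.]
```

Call:
drive_tool:
  moves: [0, 0, 0, 0, 0, 0, 0, 0, 0, 0, 0, 0, 0, 0, 0, 0, 0, 0, 0, 0, 0, 0, 0, 0, 0, 0, 0, 0, 0, 0, 0, 0, 0, 0, 0, 0, 0, 0, 0, 0, 0, 0]
  grip_force: 35

```text
t: 3.4
tool_pos: [0.4781, -0.2323, 0.237]
orientation: [2.263, 2.179, 0.0]
force: [0.1, 0.4, 2.6]
opening: 0.0088
gripper_force: 35.0
```

Call:
drive_tool:
  moves: [0, 0, 0, -15, 0, 0, 0, 0, 0, 0, -30, 0, 0, 0, 0, 0, 0, -40, 0, 0, 0, 0, 0, 0, -40, 0, 0, 0, 0, 0, 0, 0, 0, 0, 0]

```text
t: 3.9
tool_pos: [0.4795, -0.2332, 0.3689]
orientation: [2.256, 2.172, 0.004]
force: [0.7, -1.4, -0.5]
opening: 0.0086
gripper_force: 35.0
```

Run:
```python
from h import *
from plant import robot
s=robot.read_state();c=robot.read_camera("wrist");np.savez("w3.npz",**c)
print(s["tool_pos"],yaw(s),s["opening"],s["force"],s["wrist_torque"])
print(rel(s,(.5975,.126-.03,.357)))
```

```text
[ 0.47948737 -0.2331916   0.36887047] -2.1638940355113196 0.008642417773405893 [ 0.67898253 -1.44252963 -0.53979688] [-0.09934644 -0.09411127  0.01500483]
[333.5 105.4  11.1]
```

Call:
drive_tool:
  moves: [0, 44, 14, 0, 0, 0, 0, 0, 44, 14, 0, 0, 0, 0, 0, 44, 14, 0, 0, 0, 0, 0, 44, 14, 0, 0, 0, 0, 0, 44, 14, 0, 0, 0, 0, 0, 44, 14, 0, 0, 0, 0, 0, 44, 14, 0, 0, 0, 0, 0, 16, 7, 0, 0, 0, 2]

```text
t: 4.75
tool_pos: [0.5951, 0.0914, 0.3597]
orientation: [-2.296, -2.141, 0.002]
force: [-0.3, -0.1, -0.8]
opening: 0.0087
gripper_force: 35.0
```

Call:
drive_tool:
  moves: [0, 0, 0, 0, 0, 0, 0, 0, 0, 0, 0, 0, 0, 0]

```text
t: 4.95
tool_pos: [0.5947, 0.0875, 0.36]
orientation: [-2.298, -2.14, 0.004]
force: [0.4, 0.1, -0.3]
opening: 0.0086
gripper_force: 35.0
```

Run:
```python
from h import *
from plant import robot
s=robot.read_state();c=robot.read_camera("wrist");np.savez("w4.npz",**c)
print(s["tool_pos"],yaw(s),s["opening"],s["force"],s["q"])
cv2.imwrite("pics/w4.png",c["color"][:,:,::-1])
q=c["R"]@np.array((.5975,.126,.096))+c["t"];print(c["mtx"]@q/q[2])
```

```text
[0.59470065 0.08750271 0.36003702] -4.0818494380395824 0.008570445140690996 [ 0.37869486  0.13903258 -0.269787  ] [ 6.09510133e-02  1.58678963e-01  1.53906712e+00 -4.47363922e-04
  1.44668960e+00  1.32247611e-01]
[288.75599229 161.50560221   1.        ]
```

View pics/w4.png

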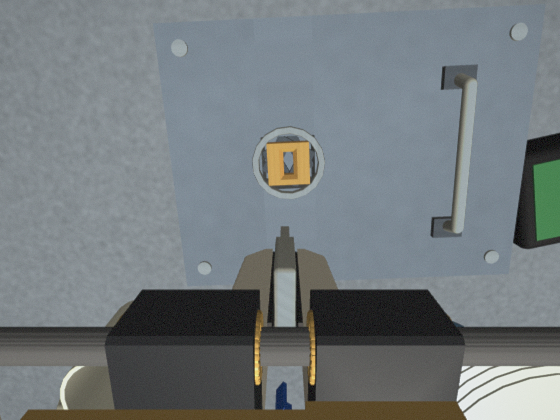

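The wrist view shows the lock centred near (289,163), as predicted (288.8,161.5). The key's blade tip is at about (285,227). I'll get the lock's yaw and the key tip's offset with the same camera.

Run:
```python
from h import *
c=load("w4.npz")
m,k=blobs(c,(12,120,120),(28,255,255),60,(250,120,325,210))
h=cv2.convexHull(np.vstack(k));
W=np.array([plane(c,p[0].astype(float),.096)[:2]*1e4 for p in h],np.float32)
r=cv2.minAreaRect(W);print("brass",np.array(r[0])/1e4,np.array(r[1])/1e4,r[2])
g=cv2.cvtColor(c["color"],cv2.COLOR_RGB2GRAY)
# lid screws & edges yaw
scr=[(179,48),(518,32),(204.5,268.5),(491,257)]
S=[plane(c,p,.091)[:2].round(4) for p in scr];print(S)
print("tip rows",g[218:250,285]);print("tip cols",g[234,270:300]); print(g[245,270:300])
for uv in((285,227),): print(plane(c,uv,.133))
print("collar"); e=cv2.HoughCircles(cv2.medianBlur(g,3),cv2.HOUGH_GRADIENT,1,50,param1=80,param2=15,minRadius=30,maxRadius=42)
for x in e[0][:3]: print(x,plane(c,x[:2],.096))
b=g[140:190,262:316];print("dark",b.min())
m=((g<70)).astype(np.uint8)[148:180,278:302];print(m)
print(g[150:185:3,270:310])
```

```text
brass [0.59685376 0.12472867] [0.02816523 0.02751516] 88.58189392089844
[array([0.534 , 0.2011]), array([0.7439, 0.195 ]), array([0.53  , 0.0506]), array([0.7398, 0.0449])]
tip rows [139 137 136 138 134 139 139 138 102  80  84  82  82  83  80  77  81  83
  85  83  81  78  79  82  81  82  79  81  80  77  85  83]
tip cols [138 137 137 138 135 138 141 137 139 137 109  80  81  84  84  81  81  82
  84 111 138 140 140 137 141 138 137 138 137 141]
[135 133 134 137 133  86  72  75  81  83  85  82  83  84  81  81  80  85
  86  84  82  86  85  83 115 135 134 134 139 135]
[0.59268061 0.09306895 0.133     ]
collar
[287.5 163.5  35.3] [0.5965751  0.12473141 0.096     ]
[ 94.5 394.5  34.9] [ 0.4279433  -0.05128269  0.096     ]
dark 50
[[0 0 0 0 0 0 0 0 0 0 0 0 0 0 0 0 0 0 0 0 0 0 0 0]
 [0 0 0 0 0 0 0 0 0 0 0 0 0 0 0 0 0 0 0 0 0 0 0 0]
 [0 0 0 0 0 0 0 0 0 0 0 0 0 0 0 0 0 0 0 0 0 0 0 0]
 [0 0 0 0 0 0 0 0 0 0 0 0 0 0 0 0 0 0 0 0 0 0 0 0]
 [0 0 0 0 0 0 0 0 0 0 0 0 0 0 0 0 0 0 0 0 0 0 0 0]
 [0 0 0 0 0 0 0 0 0 0 0 0 0 0 0 0 0 0 0 0 0 0 0 0]
 [0 0 0 0 0 0 0 0 0 0 0 0 0 0 0 0 0 0 0 0 0 0 0 0]
 [0 0 0 0 0 
[... 2568 characters left out ...]
 166 165 172
  171 171 168 162]
 [164 173 172 171 168 168 166 172 168 169 161 165 162 159 110  93  93  94
   96 100 102 100 106 108 125 121 122 138 163 166 169 170 171 168 166 170
  170 171 169 165]
 [167 169 172 170 170 166 169 172 170 172 164 163 136 123 125 124 126 124
  124 124 121 126 124 124 126 125 126 134 164 165 169 170 170 172 170 168
  170 170 173 166]
 [167 168 170 170 168 167 168 169 170 167 164 166 167 167 168 166 167 167
  168 168 168 169 165 166 167 167 169 166 169 163 170 169 168 168 167 171
  169 172 171 164]
 [167 168 171 171 171 165 169 174 173 167 171 171 168 167 172 169 167 169
  168 168 168 168 170 168 171 171 169 166 167 165 165 170 170 168 163 164
  166 160 160 155]]
```

Call:
drive_tool:
  moves: [0, 20, 0.4, 5, 0, 0, 0, 0, 18, 0.4, 10, 0, 0, 0, 0, 0, 0, 16, 0, 0, -2.6, 0, 0, 0, 0, 0, 0, 0, 0, 0, 0, 0, 0, 0, 0]

```text
t: 5.5
tool_pos: [0.5984, 0.1249, 0.33]
orientation: [-2.253, -2.188, 0.002]
force: [0.0, 1.0, -0.6]
opening: 0.0083
gripper_force: 35.0
```

Run:
```python
from h import *
from plant import robot
s=robot.read_state();c=robot.read_camera("wrist");np.savez("w5.npz",**c)
print(s["tool_pos"],yaw(s),s["opening"],s["force"],s["q"])
a=c["color"][120:300,170:410,::-1];cv2.imwrite("pics/w5.png",cv2.resize(a,(800,600),interpolation=cv2.INTER_CUBIC))
```

```text
[0.59836613 0.12487096 0.32996683] -1.657651257916293 0.008328471580732738 [ 0.00584588  0.98562058 -0.64444383] [ 1.21921856e-01  2.06151969e-01  1.54161137e+00 -1.55441955e-04
  1.39568190e+00  1.50880163e-01]
```

View pics/w5.png

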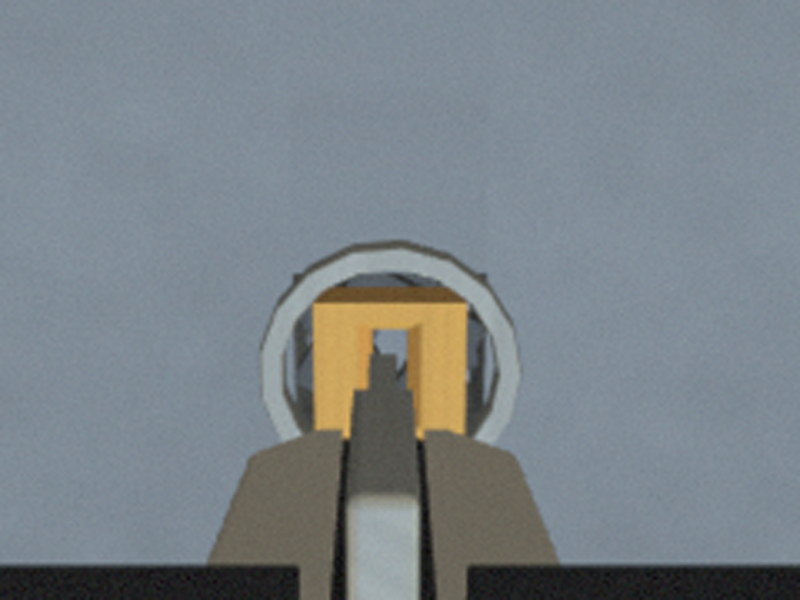

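The crop shows the blade tip at (383,355) over the keyway, whose funnel spans columns 357–423 (centre 390) with its far edge at row 327. The tip is about 1.2 mm short in +x; y I'll check by ray.

Run:
```python
from h import *
c=load("w5.npz");f=lambda u,v:(170+u*.3-.35,120+v*.3-.35)
print("funnel edge",plane(c,f(390,327),.096),"-> lock y",plane(c,f(390,327),.096)[1]-.0103)
print("brass edge top",plane(c,f(390,303),.096))
print("tip",[ (z,plane(c,f(383,354),z).round(4)) for z in(.101,.103,.105)])
print("head",plane(c,f(383,495),.181),"collar top",plane(c,f(390,241),.096),plane(c,f(390,250),.096))
```

```text
funnel edge [0.59742345 0.13403178 0.096     ] -> lock y 0.12373178133911053
brass edge top [0.59755243 0.1385942  0.096     ]
tip [(0.101, array([0.5961, 0.1306, 0.101 ])), (0.103, array([0.5961, 0.1313, 0.103 ])), (0.105, array([0.5961, 0.1319, 0.105 ]))]
head [0.5964778  0.14081538 0.181     ] collar top [0.59787895 0.15014478 0.096     ] [0.59783214 0.14848878 0.096     ]
```

Call:
drive_tool:
  moves: [0, 0, 1.3, 0, 0, 0, 0, 0, 0, 0, 3, 0, 0, 0, 0, 0, 0, 3, 0, 0, 0, 0, 0, 0, 3, 0, 0, 0, 0, 0, 0, 0, 0, 0, 0]

```text
t: 6.05
tool_pos: [0.5998, 0.1252, 0.321]
orientation: [-2.251, -2.19, 0.001]
force: [0.0, 0.2, -0.3]
opening: 0.0089
gripper_force: 35.0
```

Call:
drive_tool:
  moves: [0, 0, 0, 2, 0, 0, 0, 0, 0, 0, 2, 0, 0, 0, 0, 0, 0, 1, 0, 0, 0, 0, 0, 0, 0, 0, 0, 0]

```text
t: 6.45
tool_pos: [0.6, 0.1253, 0.3165]
orientation: [-2.252, -2.191, 0.0]
force: [-0.5, 0.4, -0.5]
opening: 0.0089
gripper_force: 35.0
```

Call:
drive_tool:
  moves: [0, 0, 0, 1.5, 0, 0, 0, 0, 0, 0, 1.5, 0, 0, 0, 0, 0, 0, 0, 0, 0, 0]

```text
t: 6.75
tool_pos: [0.6, 0.1252, 0.3134]
orientation: [-2.252, -2.191, 0.0]
force: [-1.3, -0.2, -1.7]
opening: 0.0088
gripper_force: 35.0
```

Call:
drive_tool:
  moves: [0, 0, 0, 1, 0, 0, 0, 0, 0, 0, 1, 0, 0, 0, 0, 0, 0, 1, 0, 0, 0, 0, 0, 0, 0, 0, 0, 0]

```text
t: 7.15
tool_pos: [0.6, 0.1253, 0.3122]
orientation: [2.252, 2.191, 0.0]
force: [-7.2, -1.2, 9.7]
opening: 0.0088
gripper_force: 35.0
```

Call:
drive_tool:
  moves: [0, 0, -0.8, 0, 0, 0, 4, 0, 0, 0, 0, 0, 0, 8, 0, 0, 0, 0, 0, 0, 8, 0, 0, 0, 0, 0, 0, 8, 0, 0, 0, 0, 0, 0, 0]

```text
t: 7.65
tool_pos: [0.5993, 0.1254, 0.311]
orientation: [2.717, 1.578, 0.001]
force: [-1.7, 0.9, 0.9]
opening: 0.0085
gripper_force: 35.0
```

Call:
drive_tool:
  moves: [0, 0, 0, 1, 0, 0, 3, 0, 0, 0, 1, 0, 0, 2, 0, 0, 0, 0, 0, 0, 0]

```text
t: 7.95
tool_pos: [0.5993, 0.1253, 0.3088]
orientation: [2.779, 1.466, 0.001]
force: [-1.0, 1.0, 0.3]
opening: 0.0087
gripper_force: 35.0
```

Call:
drive_tool:
  moves: [0, 0, 0, 1.5, 0, 0, 0, 0, 0, 0, 1.5, 0, 0, 0, 0, 0, 0, 1.5, 0, 0, 0, 0, 0, 0, 1.5, 0, 0, 0, 0, 0, 0, 0, 0, 0, 0]

```text
t: 8.45
tool_pos: [0.5993, 0.1252, 0.3025]
orientation: [2.781, 1.461, 0.0]
force: [-0.2, 0.3, -0.7]
opening: 0.0093
gripper_force: 35.0
```

Call:
drive_tool:
  moves: [0, 0, 0, 1, 0, 0, 0, 0, 0, 0, 1, 0, 0, 0, 0, 0, 0, 1, 0, 0, 0, 0, 0, 0, 0, 0, 0, 0]

```text
t: 8.85
tool_pos: [0.5994, 0.1253, 0.3016]
orientation: [2.781, 1.461, 0.001]
force: [-5.9, -0.6, 12.8]
opening: 0.0089
gripper_force: 35.0
```

Call:
drive_tool:
  moves: [0, 0, 0, -0.7, 0, 0, -8, 0, 0, 0, 0, 0, 0, -8, 0, 0, 0, 0, 0, 0, -8, 0, 0, 0, 0, 0, 0, -8, 0, 0, 0, 0, 0, 0, -8, 0, 0, 0, 0, 0, 0, -8, 0, 0, 0, 0, 0, 0, -8]

```text
t: 9.55
tool_pos: [0.5991, 0.1253, 0.3009]
orientation: [-1.762, -2.601, 0.0]
force: [-2.2, -1.3, 4.7]
opening: 0.0087
gripper_force: 35.0
```

Call:
drive_tool:
  moves: [0, 0, 0, 0, 0, 0, -6, 0, 0, 0, 0, 0, 0, 0]

```text
t: 9.75
tool_pos: [0.5991, 0.1252, 0.3005]
orientation: [-1.629, -2.686, 0.001]
force: [-3.4, 0.4, 2.6]
opening: 0.0084
gripper_force: 35.0
```

Call:
drive_tool:
  moves: [0, 0, 0, 1, 0, 0, -2, 0, 0, 0, 1, 0, 0, -1, 0, 0, 0, 0, 0, 0, 0]

```text
t: 10.05
tool_pos: [0.5991, 0.1252, 0.2982]
orientation: [-1.563, -2.725, 0.001]
force: [-3.6, 0.1, 4.0]
opening: 0.009
gripper_force: 35.0
```

Call:
drive_tool:
  moves: [0, 0, 0, 1.5, 0, 0, 0, 0, 0, 0, 1.5, 0, 0, 0, 0, 0, 0, 1.5, 0, 0, 0, 0, 0, 0, 1.5, 0, 0, 0, 0, 0, 0, 0, 0, 0, 0]

```text
t: 10.55
tool_pos: [0.5991, 0.1252, 0.2919]
orientation: [-1.561, -2.726, 0.001]
force: [-3.8, 0.1, 1.9]
opening: 0.0089
gripper_force: 35.0
```

Call:
drive_tool:
  moves: [0, 0, 0, 1.5, 0, 0, 0, 0, 0, 0, 1, 0, 0, 0, 0, 0, 0, 1, 0, 0, 0, 0, 0, 0, 0, 0, 0, 0]

```text
t: 10.95
tool_pos: [0.5992, 0.1253, 0.2907]
orientation: [1.561, 2.726, -0.0]
force: [-12.4, -1.9, 15.3]
opening: 0.0082
gripper_force: 35.0
```

Call:
drive_tool:
  moves: [0, 0, 0, -0.8, 0, 0, 0, 0, 0, 0, 0, 0, 0, 7, 0, 0, 0, 0, 0, 0, 8, 0, 0, 0, 0, 0, 0, 8, 0, 0, 0, 0, 0, 0, 8]
  grip_force: 55

```text
t: 11.45
tool_pos: [0.5993, 0.1253, 0.2908]
orientation: [2.239, 2.204, 0.001]
force: [-8.4, -0.8, 9.5]
opening: 0.0087
gripper_force: 55.0
```

Run:
```python
from h import *
from plant import robot
s=robot.read_state()
print(s["tool_pos"],yaw(s),s["opening"],s["force"],s["wrist_torque"],s["q"])
```

```text
[0.59928831 0.12531173 0.29083825] -0.9003102586877099 0.008664192682830488 [-8.44218314 -0.81028584  9.53778231] [-0.19782266  1.58228896  0.06342496] [ 1.22414963e-01  2.41300391e-01  1.57510930e+00 -2.58188975e-05
  1.32471395e+00  1.38134616e-01]
```

Call:
drive_tool:
  moves: [0, 0, -0.8, 0, 0, 0, 2, 0, 0, 0, 0, 0, 0, 8, 0, 0, 0, 0, 0, 0, 8, 0, 0, 0, 0, 0, 0, 8, 0, 0, 0, 0, 0, 0, 8, 0, 0, 0, 0, 0, 0, 8, 0, 0, 0, 0, 0, 0, 8]

```text
t: 12.15
tool_pos: [0.599, 0.1252, 0.2909]
orientation: [2.96, 1.051, 0.004]
force: [-3.0, -1.2, 6.7]
opening: 0.0089
gripper_force: 55.0
```

Call:
drive_tool:
  moves: [0, 0, 0, 0, 0, 0, 8, 0, 0, 0, 0, 0, 0, 8, 0, 0, 0, 0, 0, 0, 8, 0, 0, 0, 0, 0, 0, 8, 0, 0, 0, 0, 0, 0, 8, 0, 0, 0, 0, 0, 0, 6, 0, 0, 0, 0, 0, 0, 0]

```text
t: 12.85
tool_pos: [0.5991, 0.125, 0.2909]
orientation: [3.136, -0.186, 0.004]
force: [-4.4, -1.2, 7.2]
opening: 0.0084
gripper_force: 55.0
```

Run:
```python
from h import *
from plant import robot
s=robot.read_state()
print(s["tool_pos"],yaw(s),s["opening"],s["force"],s["wrist_torque"],s["q"])
c=robot.read_camera("wrist");t=robot.read_camera("top")
a=c["color"][120:300,170:410,::-1];cv2.imwrite("pics/w6.png",cv2.resize(a,(800,600),interpolation=cv2.INTER_CUBIC))
```

```text
[0.5990627  0.12500121 0.2908677 ] -96.80451887245114 0.00838375917720487 [-4.44482577 -1.20490499  7.15941691] [-0.35988615  0.73351579  0.14286355] [ 1.22166886e-01  2.39662299e-01  1.57696797e+00 -7.23207215e-04
  1.32263512e+00  1.81190114e+00]
```

View pics/w6.png

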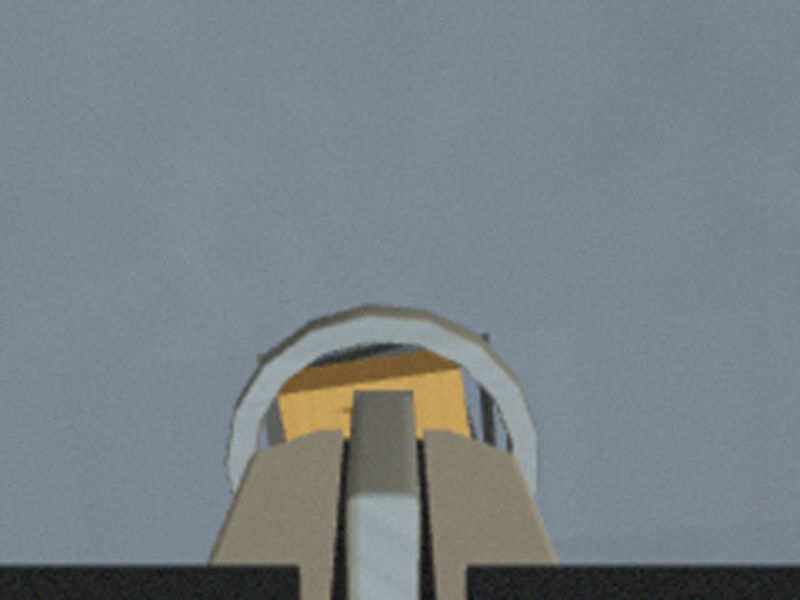

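The crop shows the key's shoulder down on the brass plug. The plug's edge runs from (278,395) to (460,368), about 8° behind the key, so the plug is at about 1.5 rad. I'll add a small margin turn, settle, and hand in.

Call:
drive_tool:
  moves: [0, 0, 0, 0, 0, 0, 2, 0, 0, 0, 0, 0, 0, 0, 0, 0, 0, 0, 0, 0, 0, 0, 0, 0, 0, 0, 0, 0]

```text
t: 13.35
tool_pos: [0.599, 0.125, 0.2909]
orientation: [3.133, -0.235, 0.004]
force: [-3.6, -1.4, 7.2]
opening: 0.0086
gripper_force: 55.0
```

Run:
```python
from h import *
from plant import robot
s=robot.read_state()
print(s["tool_pos"],yaw(s),s["force"],s["wrist_torque"],s["gripper_force"])
print(robot.close_job())
```

```text
[0.59904123 0.12501578 0.29086874] -98.57752618389732 [-3.61817802 -1.4463343   7.19541254] [-0.35836034  0.78873402  0.11102377] 55.00666558742523
the job is handed in; nothing more can be done
None
```

I handed the job in at about 13.4 s: the square-headed key is fully home in the lock, turned clockwise to about 1.5 rad (from the wrist camera), and still gripped at 55 N. The highest push I read before the turn was about 15 N upward; the hand-in call returned no verdict.

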